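# Open a jam jar in the bench brace

### The job

Open the white-lidded strawberry jam jar for tasting: set it, lid still on, upright into the square well of the dark wooden brace so that it cannot turn, then unscrew the tight lid anticlockwise until the thread lets go and lift it off. Finish holding the lid in the gripper, level and straight over the jar, just clear of its mouth by about a finger's width, with the jar still sitting fully down in the brace; leave the two black-lidded jars and the spoon where they are.

Things in the scene. Friction and masses are not known exactly. Their poses are not given: they have to be found in the camera images.
- jar_mid (a point): The jam jar: square glass, red jam, a white label on each side, 58 x 58 mm, 52 mm high to its flat shoulder, then a round neck of 38 mm diameter. Loose, 0.2 to 0.35 kg. The point lies on its axis 42 mm above its foot; z up along the jar, x and y square to its sides. It starts on the counter, turned by up to 0.7 rad either way, lid on; it can be carried by its tight lid.
- cap_mid (a point): The jam jar's white ribbed screw lid, 56 mm outside diameter, 22.5 mm tall, 30 g. The point is its centre, half-way up; screwed on it lies 31 mm above jar_mid, the lid's lower edge 10 mm above the jar's shoulder and its top 84.5 mm above the jar's foot. z up; a grey stripe on its top marks its +x: tight, it stands 0 to 0.25 rad anticlockwise (from above) of the jar's x axis.
- jar_rim (a point): Centre of the jar's mouth, 82 mm above its foot, under the lid (a sprung black seal stands up to 2 mm higher once open). Thread: anticlockwise from above loosens, about 0.4 N m at first; the lid rises up to 2 mm; it has let go once the lid's x axis is 1.1 rad anticlockwise of the jar's x axis and can turn on to about 1.7 rad, where it meets a stop. Then it lifts straight off.
- brace_in (a point): The brace: a dark wooden block 115 mm square, fixed to the counter, with a square well that takes the jar any of four ways. The point is the centre of the well's floor, 6 mm above the counter; x and y along its sides, z up. The well is 63 mm wide (2.5 mm play a side), its walls rise 18 mm above its floor, the mouth bevelled out to about 76 mm. In it the jar turns only about 0.09 rad either way.
- honey_mid (a point): Bystander: a jar of the same shape with amber honey and a black lid, to be left alone. Point on its axis, 42 mm above its foot, overall height 84.5 mm.
- berry_mid (a point): Bystander: a jar of the same shape with dark berry jam and a black lid, to be left alone. Point on its axis, 42 mm above its foot, overall height 84.5 mm.
- spoon_grip (a point): Bystander: a wooden spoon 170 mm long lying on the counter beyond the brace, to be left alone. Point on its handle.
Mind the look-alikes: they are no part of the job. Of the things that look like the part that bears cap_mid, the larger one is meant. There is more than one size of the part that bears jar_mid; the job needs the smaller.

How it is judged (in metres and radians):
On the way:
1. the jar stands fully down in the brace with its lid still screwed on (horizontal distance between jar_mid and brace_in below 0.007 m and z of jar_mid in the frame of brace_in below 0.045 m and angle between jar_mid's own z axis and vertical below 0.08 rad and distance between cap_mid and jar_mid below 0.033 m), for 0.2 s.
At the end, for the whole second after the job is handed in: The jar stands upright and fully down in the brace (within 7 mm of the centre, foot within 3 mm of the floor); the lid is held still in the fingers, touching nothing of the jar, level within 0.15 rad, centred over the mouth within 12 mm, its lower edge 3 to 32 mm above the rim (horizontal distance between jar_mid and brace_in below 0.007 m and z of jar_mid in the frame of brace_in below 0.045 m and angle between jar_mid's own z axis and vertical below 0.08 rad and z of cap_mid in the frame of jar_mid between 0.0545 and 0.083 m and horizontal distance between cap_mid and jar_mid below 0.012 m and angle between cap_mid's own z axis and vertical below 0.15 rad and contact force between cap and the fingers above 2 N and contact force between cap and jar below 0.05 N and linear speed of cap below 0.02 m/s); the arm keeps its last pose, push and grip.
It fails at once if a bystander jar or the spoon is moved by more than 25 mm (distance of any of honey_mid, berry_mid, spoon_grip from where it was at the start of the episode above 0.025 m).
It fails at once if the jam jar is tipped over (angle between jar_mid's own z axis and vertical above 0.6 rad).
It also fails if it takes over 42 s, if anything falls off the work surface, if the arm or the gripper's body presses on something with over 40 N, if the wrist force passes 120 N, or if a joint passes its speed limit or range.

### The arm

A 6-joint arm with a two-finger parallel gripper is mounted at the origin on the work surface. World frame = base frame: x ahead of the robot, y to its left, z up, the work surface at z = 0. Lengths are in m, angles in degrees, forces in N, time in s.
With the tool pointing down it reaches from about 0.275 to 0.775 m from the base axis. Payload 14.6 kg.
Tool frame: the origin (TCP) lies between the finger pads; the fingertips stand bot.finger_overhang ahead of it and the grasp point (between the pads) lies 3 mm ahead of it (bot.finger_overhang is the distance from the TCP to the fingertips, in m); z points along the fingers, y is the line along which they close (so a half turn about z gives the same grasp; the last joint's range is limited). The gripper opens to 85 mm and grips with 20 to 120 N. Pads are 22 mm wide; open, the fingers measure 114 mm over their backs; the gripper's body (76 mm by 85 mm) begins 54 mm behind the grasp point. The pads swing forward as they close: fully open they stand 13 mm farther back than shut.
Start: joints at [60.258, 15.075, -2.767, 72.158, 0, 81.102], TCP at [0.187, 0.491, 0.253] pointing down, gripper open.
Joint ranges: [-151.79, 151.79], [-50.71, 97.33], [-67.44, 78.34], [-121.81, 120.89], [-77.56, 73.72], [-180, 180]. Speed limits (degrees/s): [108.29, 108.29, 147.25, 159.86, 180, 180].

### API

Orientations are given as [roll, pitch, yaw] about the fixed x, y, z axes, in that order (R = Rz(yaw) Ry(pitch) Rx(roll)).
In Python, from rig import status, read_camera, get_calibration, bot, nets gives the robot as it stands.
- The arm moves only by the tool apply_moves, never from a script. Its argument "series" is a list of rows, each a list of 5 numbers: the shift along the world's x, y, z in mm, then the turn about the world's z in rad, then the finger opening in mm, from 0 to 85.4. A call has 1 to 12 rows; each row is the pose to reach, as a shift and turn from the pose commanded when the call began; what a row does not reach only later rows make up. A row lasts 1/12 s, in which the tool goes at most 41.7 mm and 7.16 degrees, less where a joint would pass 70% of its speed; a pose out of reach is approached as far as the arm can. A call with a gripper value outside its range is refused whole. The fingers move at their own pace and stop on an object; "newtons" is the grip in N (left out, the last holds). Time passes only in rows, so rows that repeat a pose let the fingers close. It gives the time, the measured TCP pose, the force, the opening and the grip force at its end, in the units of the state.
- status.sense(): the state, without advancing time (a new reading comes with each control period).
- read_camera(name): name is "side" or "top"; returns the picture (480x640x3 uint8, blue, green, red); there is no depth.
- get_calibration(name): a dict with "mtx" (3x3 intrinsics, pixels), "origin" and "orientation" of the camera in the world. Camera axes: x right, y down, z forward; pixel columns grow to the right and rows downward; lengths in m; the calibration is good to about 2 mm. A picture is of the moment at which its call begins. get_calibration takes no time and is no camera call.
- bot.job_done(): hands the job in; it is judged then, once.
Trained networks look in the newest picture that a camera, given by its name, has taken for a name from the list of things; names that differ only in an ending like _2 or _b are one class to them, and where a whole thing is asked for, a point or a joint stands for the part that bears it (a point fixed in the world has none). Each returns a list of dicts, best first, with "p" (0 to 1); they miss things now and then, are a little off and sometimes report something else, mostly with a low value. They report only what shows in the picture. A call takes as long as a camera call. They do not tell look-alikes from the thing itself.
- nets.recognise(camera, target): "xy" ([column, row] in pixels, amid what is visible of it).
- nets.silhouettes(camera, target): "mask" (480x640 bool, what is visible of it) and "xy" ([column, row] in pixels, amid what is visible of it).
- nets.landmark_of(camera, target): "xy" ([column, row] in pixels: a listed point, or the origin of a listed thing).
The state is a dict: "time_s": time; "q": joint angles; "joint_vel": joint speeds; "tau": joint torques, N m; "tcp_pos": TCP position; "ee_rot": TCP orientation; "force": force on the tool from outside, world axes, zero at the start; "torque": the same for the moment, N m; "gripper_width": finger opening in m; "gripper_force": force on a finger pad.
Only numpy, scipy, OpenCV 4.12 (cv2) and the standard library are available. Lean on these libraries where they do the work, as an engineer would, in place of code of your own. Each camera call takes 0.05 s, during which the arm holds its last target. There are 200 camera calls.

## Working session

There is one attempt and no reset: what is moved stays moved. The work goes in short steps, Python scripts to look and compute and a tool call to move; the robot and the scene stay as the last step left them, time stands still between calls to the robot, and variables do not carry over. Pictures are saved under pics/ and viewed, at most 10 in all, crops included, and the job is handed in when it is done.

Besides the shell and the picture viewer there is one more tool, called after ">>>" by a JSON object that holds its "fn" and its "kwargs", one argument or row to a line. apply_moves: Moves the arm, as the interface text tells. Its arguments: {"type":"object","properties":{"series":{"type":"array"},"newtons":{"type":"number"}},"required":["series"]}

```bash
mkdir -p pics; cat > h.py <<'E'
import numpy as np, cv2
from scipy.spatial.transform import Rotation as R
from rig import status, read_camera, get_calibration, bot, nets
def cam(n):
    c=get_calibration(n); o=np.array(c["orientation"],float)
    M=o if o.shape==(3,3) else R.from_euler('xyz',o,degrees=True).as_matrix()
    return np.array(c["mtx"]),np.array(c["origin"],float),M
def ray(n,uv,z):
    K,o,M=cam(n); d=M@np.linalg.inv(K)@np.array([uv[0],uv[1],1.]); return o+d*(z-o[2])/d[2]
def proj(n,p):
    K,o,M=cam(n); q=K@(M.T@(np.array(p)-o)); return q[:2]/q[2]
E
python3 - <<'E'
from h import *
print(get_calibration("top"),get_calibration("side"),bot.finger_overhang)
s=status.sense();print(s)
for n in("top","side"):
    cv2.imwrite(f"pics/{n}0.png",read_camera(n))
    for t,z in(("jar_mid",.042),("cap_mid",.073),("brace_in",.006),("honey_mid",.042),("berry_mid",.042)):
        for d in nets.landmark_of(n,t)[:4]: print(n,t,round(d["p"],2),np.round(d["xy"],1),ray(n,d["xy"],z).round(4))
E
```

```text
{'mtx': array([[481.67363964,   0.        , 327.55562282],
       [  0.        , 481.67363964, 244.57710014],
       [  0.        ,   0.        ,   1.        ]]), 'origin': array([0.51915026, 0.07848056, 0.79012478]), 'orientation': array([-1.74461998e+02,  1.58988469e-01, -9.00885043e+01])} {'mtx': array([[577.58988717,   0.        , 325.71019038],
       [  0.        , 577.58988717, 231.69329937],
       [  0.        ,   0.        ,   1.        ]]), 'origin': array([ 0.19633603, -0.52644673,  0.57655143]), 'orientation': array([-124.86438562,    0.65235228,  -33.95713135])} 0.022
{'time_s': 0.0, 'q': array([ 6.02572752e+01,  1.50985505e+01, -2.80243492e+00,  7.21603031e+01,
       -1.37000472e-03,  8.11019781e+01]), 'joint_vel': array([ 0.06805776, -0.02763961, -0.00061868, -0.04617019, -0.02456241,
        0.13567849]), 'tau': array([ 8.01961396e-04, -6.37631249e+01,  3.84574556e+01,  1.37391154e-02,
       -4.23796916e-05,  3.78644904e-05]), 'tcp_pos': array([0.18669646, 0.49040927, 0.25283617]), 'ee_rot': array([-1.79939237e+02, -8.12636876e-03,  1.59155294e+02]), 'force': array
[... 238 characters left out ...]
 201.6] [0.66   0.2351 0.042 ]
top cap_mid 0.56 [309.7 167.7] [0.7061 0.1073 0.073 ]
top cap_mid 0.55 [308.9 210.5] [0.6403 0.1084 0.073 ]
top brace_in 0.84 [451.2 306.2] [ 0.4949 -0.1189  0.006 ]
top honey_mid 0.96 [292.  338.5] [0.4472 0.1351 0.042 ]
top honey_mid 0.44 [180.9 280.5] [0.5361 0.3079 0.042 ]
top berry_mid 0.82 [181.2 279.7] [0.5374 0.3075 0.042 ]
side jar_mid 0.93 [337.2 230.8] [0.6366 0.1049 0.042 ]
side jar_mid 0.66 [303.8 188.3] [0.6643 0.2506 0.042 ]
side cap_mid 0.73 [340.8 211.1] [0.6476 0.1104 0.073 ]
side cap_mid 0.71 [382.3 231.8] [0.6658 0.0268 0.073 ]
side brace_in 0.86 [344.9 371.1] [ 0.4939 -0.1171  0.006 ]
side berry_mid 0.87 [229.2 197.1] [0.5392 0.3008 0.042 ]
```

View pics/top0.png

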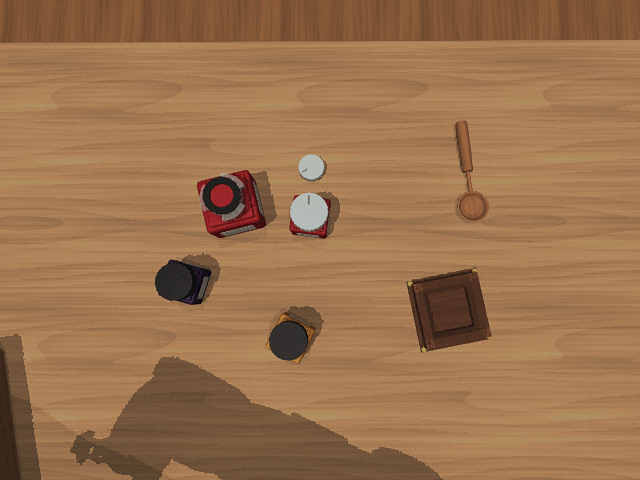

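View pics/side0.png

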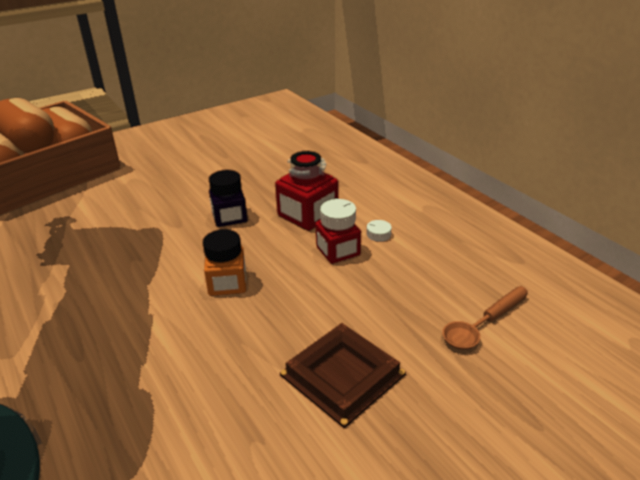

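The top view shows the white-lidded jam jar at about (310,213), with the larger open jam jar at (230,203) and a small loose white lid at (311,167) as decoys. The brace is at (449,310), the honey jar at (290,340), the berry jar at (182,282) and the spoon at (468,170). The side view agrees: jar (338,232), brace (343,372). Next I'll fit models to the silhouettes to get yaw.

```bash
cat > fit.py <<'E'
from h import *
from scipy.optimize import minimize
def sq(w,z,x,y,a):
    c=w/2*np.array([[1,1],[-1,1],[-1,-1],[1,-1]]); Q=R.from_euler('z',a).as_matrix()[:2,:2]
    return [np.r_[Q@p+[x,y],z] for p in c]
def ci(r,z,x,y): return [np.array([x+r*np.cos(t),y+r*np.sin(t),z]) for t in np.linspace(0,2*np.pi,48)]
def draw(n,hulls,off=(0,0)):
    m=np.zeros((480*4,640*4),np.uint8)
    for h in hulls:
        P=np.array([(proj(n,p)+.5)*4 for p in h],np.float32); cv2.fillConvexPoly(m,cv2.convexHull(P).astype(np.int32),255)
    return cv2.resize(m,(640,480),interpolation=cv2.INTER_AREA)/255.
def jar(x,y,a,z=0): return [sq(.058,z,x,y,a)+sq(.058,z+.052,x,y,a), ci(.019,z+.05,x,y)+ci(.019,z+.064,x,y), ci(.028,z+.062,x,y)+ci(.028,z+.0845,x,y)]
def brace(x,y,a): return [sq(.115,0,x,y,a)+sq(.115,.024,x,y,a)]
def pick(n,t,uv):
    L=[d for d in nets.silhouettes(n,t) if np.hypot(*(np.array(d["xy"])-uv))<22]
    return L[0]["mask"].astype(float) if L else None
def fit(masks,model,x0):
    cost=lambda p,ns: sum(np.abs(draw(n,model(*p))-masks[n]).sum()/masks[n].sum() for n in ns)
    for ns in (list(masks),)+tuple([n] for n in masks):
        best=None
        for a in np.arange(-.75,.8,.25):
            S=np.array([[0,0,0],[.006,0,0],[0,.006,0],[0,0,.15]])+np.array([*x0,a])
            r=minimize(cost,S[0],args=(ns,),method='Nelder-Mead',options=dict(initial_simplex=S,xatol=2e-4,fatol=1e-4))
            if best is None or r.fun<best.fun: best=r
        print(ns,best.x.round(4),round(best.fun,3))
E
python3 - <<'E'
from fit import *
im=read_camera("top"); read_camera("side")
J={};B={}
for n,uj,uc,ub in(("top",(308,214),(309,210),(449,310)),("side",(337,233),(340,211),(344,371))):
    a,b=pick(n,"jar_mid",uj),pick(n,"cap_mid",uc); c=pick(n,"brace_in",ub)
    print(n,[None if m is None else m.sum() for m in(a,b,c)])
    if a is not None and b is not None:J[n]=np.maximum(a,b)
    if c is not None:B[n]=c
    if b is not None:
        cen=np.argwhere(b>0).mean(0)[::-1]; print("cap",cen,ray(n,cen,.075))
fit(J,jar,(.64,.109))
if B: fit(B,brace,(.494,-.118))
v=np.hstack([cv2.resize(im[165:265,260:360],(400,400),interpolation=cv2.INTER_CUBIC),cv2.resize(im[260:360,400:500],(400,400),interpolation=cv2.INTER_CUBIC)])
cv2.imwrite("pics/crop1.png",v)
E
```

```text
top [np.float64(356.0), np.float64(1212.0), np.float64(5195.0)]
cap [308.69884488 212.02722772] [0.63764955 0.1085981  0.075     ]
side [np.float64(1400.0), np.float64(912.0), np.float64(7123.0)]
cap [337.66995614 213.79714912] [0.63713009 0.10430833 0.075     ]Traceback (most recent call last):
  File "<stdin>", line 11, in <module>
  File "fit.py", line 23, in fit
    r=minimize(cost,S[0],args=(ns,),method='Nelder-Mead',options=dict(initial_simplex=S,xatol=2e-4,fatol=1e-4))
    res = _minimize_neldermead(fun, x0, args, callback, bounds=bounds,
                               **options)
    fxc = func(xc)
    fx = function(np.copy(x), *(wrapper_args + args))
  File "fit.py", line 18, in <lambda>
    cost=lambda p,ns: sum(np.abs(draw(n,model(*p))-masks[n]).sum()/masks[n].sum() for n in ns)
                      ~~~^^^^^^^^^^^^^^^^^^^^^^^^^^^^^^^^^^^^^^^^^^^^^^^^^^^^^^^^^^^^^^^^^^^^^
  File "fit.py", line 18, in <genexpr>
    cost=lambda p,ns: sum(np.abs(draw(n,model(*p))-masks[n]).sum()/masks[n].sum() for n in ns)
                                 ~~~~^^^^^^^^^^^^^
  File "fit.py", line 10, in draw
    P=np.array([(proj(n,p)+.5)*4 for p in h],np.float32); cv2.fillConvexPoly(m,cv2.convexHull(P).astype(np.int32),255)
                 ~~~~^^^^^
  File "h.py", line 11, in proj
    K,o,M=cam(n); q=K@(M.T@(np.array(p)-o)); return q[:2]/q[2]
          ~~~^^^
  File "h.py", line 5, in cam
    c=get_calibration(n); o=np.array(c["orientation"],float)
ValueError: time passes only in moves, steps and waits
```

```bash
sed -i 's/^def cam(n):/import functools\n@functools.cache\ndef cam(n):/' h.py
sed -i 's/    K,o,M=cam(n); q=.*/    K,o,M=cam(n); q=(np.atleast_2d(p)-o)@M@K.T; return (q[:,:2]\/q[:,2:]).squeeze()/' h.py
sed -i 's/P=np.array(\[(proj(n,p)+.5)\*4 for p in h\],np.float32)/P=((proj(n,np.array(h))+.5)*4).astype(np.float32)/' fit.py
python3 - <<'E'
from fit import *
im=read_camera("top"); read_camera("side")
v=np.hstack([cv2.resize(im[165:265,260:360],(400,400),interpolation=cv2.INTER_CUBIC),cv2.resize(im[260:360,400:500],(400,400),interpolation=cv2.INTER_CUBIC)])
cv2.imwrite("pics/crop1.png",v)
J={};B={}
for n,uj,uc,ub in(("top",(308,214),(309,210),(449,310)),("side",(337,233),(340,211),(344,371))):
    a,b=pick(n,"jar_mid",uj),pick(n,"cap_mid",uc); c=pick(n,"brace_in",ub)
    J[n]=np.maximum(a,b); B[n]=c
np.savez("m0.npz",**{"J"+k:v for k,v in J.items()},**{"B"+k:v for k,v in B.items()})
fit(J,jar,(.638,.107))
fit(B,brace,(.494,-.118))
E
```

```text
['top', 'side'] [ 0.6391  0.1087 -0.1378] 0.193
['top'] [ 0.6381  0.109  -0.0685] 0.132
['side'] [ 0.6393  0.1077 -0.2312] 0.04
['top', 'side'] [ 0.4903 -0.115   0.191 ] 0.201
['top'] [ 0.4909 -0.1105  0.1881] 0.082
['side'] [ 0.4905 -0.1164  0.1947] 0.111
```

View pics/crop1.png

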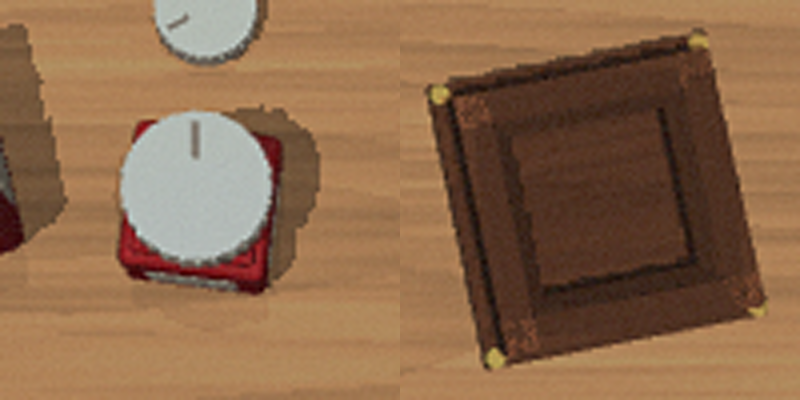

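Crop: the jar's lid centre is at (309,212) with its stripe pointing up (world +x), and the jar sits slightly clockwise. The well-floor corners in the crop are (660,108), (693,260) and (543,290), which centres the well at about pixel (450,309.4) with yaw ≈ +0.197. Now I'll refine the jar yaw using a colour mask.

```bash
cat > jy.py <<'E'
from fit import *
def hullmask(m):
    P=np.argwhere(m)[:,::-1]; o=np.zeros((480,640),np.uint8); cv2.fillConvexPoly(o,cv2.convexHull(P.astype(np.int32)),1); return o
def redmask(im,c,r=32):
    b,g,q=[im[...,i].astype(int) for i in range(3)]
    m=((q>60)&(g<.45*q)&(b<.45*q)).astype(np.uint8)
    w=np.zeros_like(m); cv2.circle(w,tuple(int(v) for v in c),r,1,-1); m&=w
    k,l,s,_=cv2.connectedComponentsWithStats(cv2.dilate(m,np.ones((3,3))))
    i=1+s[1:,4].argmax(); return m&(l==i)
def bodyhull(x,y,a,z=0): return [sum(jar(x,y,a,z),[])]
E
python3 - <<'E'
from jy import *
m0=np.load("m0.npz"); M={}
for n,c in(("top",(309,214)),("side",(338,237))):
    im=cv2.imread(f"pics/{n}0.png"); r=redmask(im,c); print(r.sum()); M[n]=hullmask((r>0)|((m0["J"+n]>0)))
fit(M,bodyhull,(.638,.107))
print(ray("top",(450,309.4),.006))
# stripe dir
b=lambda u,v:((u+.5)/4-.5+260,(v+.5)/4-.5+165)
p,q=ray("top",b(194,158),.0845),ray("top",b(195,122),.0845); d=q-p; print("stripe",np.arctan2(d[1],d[0]))
for u in[((125,275),(265,292)),((140,122),(282,140))]:
    p,q=[ray("top",b(*x),z) for x,z in zip(u,((0,0) if u[0][1]>200 else (.052,.052)))]; d=p-q; print(np.arctan2(d[1],d[0])-np.pi/2,np.linalg.norm(d))
E
```

```text
231
759
['top', 'side'] [ 0.6377  0.1086 -0.1179] 0.128
['top'] [ 0.6375  0.1085 -0.0928] 0.064
['side'] [ 0.6381  0.1081 -0.1328] 0.063
[ 0.48974995 -0.11684629  0.006     ]
stripe -0.025073345815707394
-0.12340963035581654 0.058260452463304274
-0.12989588105387573 0.055669947087783785
```

>>> {"fn": "apply_moves", "kwargs": {
  "series": [
    [451,-382,0,-1.208,85],
    [451,-382,0,-1.208,85],
    [451,-382,0,-1.208,85],
    [451,-382,0,-1.208,85],
    [451,-382,0,-1.208,85],
    [451,-382,0,-1.208,85],
    [451,-382,0,-1.208,85],
    [451,-382,0,-1.208,85],
    [451,-382,0,-1.208,85],
    [451,-382,0,-1.208,85],
    [451,-382,0,-1.208,85],
    [451,-382,0,-1.208,85]
  ],
  "newtons": 60
}}

```text
time_s: 2.4
tcp_pos: [0.5697, 0.1657, 0.2534]
ee_rot: [180.0, -0.0, 89.9]
force: [-0.9, 1.0, 0.9]
gripper_width: 0.0852
gripper_force: 0.0
```

>>> {"fn": "apply_moves", "kwargs": {
  "series": [
    [34,-29,0,0,85],
    [69,-58,0,0,85],
    [69,-58,-40,0,85],
    [69,-58,-80,0,85],
    [69,-58,-110,0,85],
    [69,-58,-110,0,85],
    [69,-58,-110,0,85]
  ]
}}

```text
time_s: 2.98
tcp_pos: [0.6367, 0.1094, 0.143]
ee_rot: [-179.9, 0.0, 89.9]
force: [0.3, -0.0, 0.6]
gripper_width: 0.0849
gripper_force: 0.0
```

```bash
python3 - <<'E'
from h import *
s=status.sense(); print(s["tcp_pos"],s["ee_rot"],s["force"])
a=read_camera("top");b=read_camera("side")
f=lambda i,r,c:cv2.resize(i[r:r+120,c:c+120],(400,400),interpolation=cv2.INTER_CUBIC)
cv2.imwrite("pics/g1.png",np.hstack([f(a,140,250),f(b,140,280)]))
E
```

```text
[0.63670228 0.10942714 0.14297257] [-1.79859934e+02  6.56138375e-03  8.99403111e+01] [ 0.25820044 -0.01391867  0.59597447]
```

View pics/g1.png

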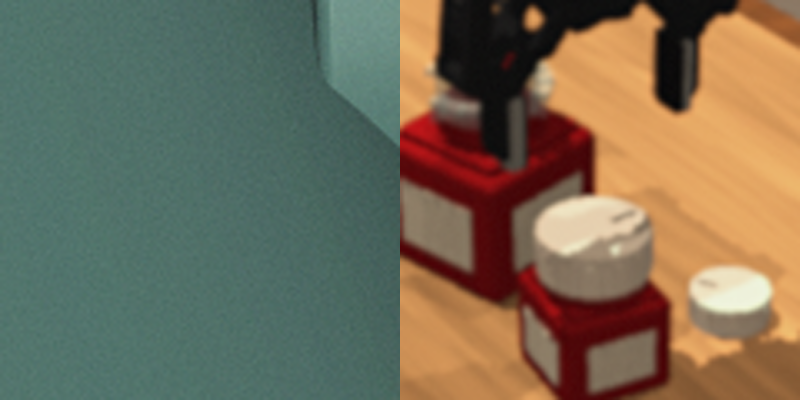

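The side crop shows the open fingers straddling the lid line from above, with the small loose lid and the big jar both clear.

>>> {"fn": "apply_moves", "kwargs": {
  "series": [
    [1,-1,-25,0,85],
    [1,-1,-45,0,85],
    [1,-1,-58,0,85],
    [1,-1,-65,0,85],
    [1,-1,-65,0,85],
    [1,-1,-65,0,50],
    [1,-1,-65,0,50],
    [1,-1,-65,0,50],
    [1,-1,-65,0,50],
    [1,-1,-65,0,50],
    [1,-1,-65,0,50],
    [1,-1,-65,0,50]
  ],
  "newtons": 60
}}

```text
time_s: 4.08
tcp_pos: [0.6388, 0.1086, 0.08]
ee_rot: [179.9, -0.0, 89.9]
force: [-3.2, 0.5, 9.4]
gripper_width: 0.0551
gripper_force: 61.2
```

>>> {"fn": "apply_moves", "kwargs": {
  "series": [
    [0,0,10,0,50],
    [0,0,30,0,50],
    [0,0,60,0,50],
    [0,0,90,0,50],
    [0,0,120,0,50],
    [0,0,120,0,50],
    [0,0,120,0,50]
  ]
}}

```text
time_s: 4.67
tcp_pos: [0.6391, 0.1085, 0.2004]
ee_rot: [179.8, -0.0, 89.9]
force: [-0.2, 0.3, -3.3]
gripper_width: 0.0547
gripper_force: 64.5
```

```bash
python3 - <<'E'
from jy import *
s=status.sense(); print(s["tcp_pos"],s["force"],s["gripper_width"])
b=read_camera("side"); cv2.imwrite("pics/l1.png",b)
x,y,z=s["tcp_pos"]
print(proj("side",[x,y,z-.08+.026]))
for t in("jar_mid","cap_mid"):
    for d in nets.silhouettes("side",t): print(t,d["p"],d["xy"],d["mask"].sum())
E
```

```text
[0.63912015 0.10852301 0.20044476] [-0.15879366  0.31386907 -3.25022746] 0.0546990446876057
[337.17836258 172.88500109]
jar_mid 0.9 [335.3, 175.0] 1807
jar_mid 0.84 [301.1, 197.9] 3116
jar_mid 0.28 [476.6, 323.8] 1633
cap_mid 0.98 [339.2, 142.9] 842
cap_mid 0.93 [381.0, 230.3] 462
```

View pics/l1.png

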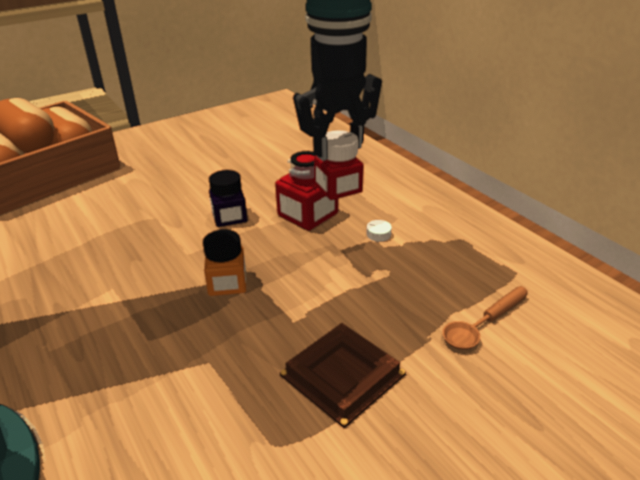

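The side view shows the jar lifted by its lid at about (338,165), hanging upright. Next it goes over the brace.

>>> {"fn": "apply_moves", "kwargs": {
  "series": [
    [-10,-15,0,0.03,50],
    [-28,-42,0,0.06,50],
    [-48,-73,0,0.1,50],
    [-68,-104,0,0.145,50],
    [-88,-135,0,0.19,50],
    [-108,-165,0,0.23,50],
    [-127,-192,0,0.27,50],
    [-141,-214,0,0.3,50],
    [-149,-225,0,0.319,50],
    [-149,-225,0,0.319,50],
    [-149,-225,0,0.319,50]
  ]
}}

```text
time_s: 5.73
tcp_pos: [0.4887, -0.1168, 0.1976]
ee_rot: [-179.9, -0.1, 108.1]
force: [1.2, -0.3, -3.9]
gripper_width: 0.0548
gripper_force: 64.7
```

```bash
python3 - <<'E'
from jy import *
s=status.sense(); print(s["tcp_pos"],s["ee_rot"],s["force"])
b=read_camera("side"); cv2.imwrite("pics/m1.png",b)
x,y,z=s["tcp_pos"]; z0=z-.08
c=proj("side",[x,y,z0+.026]); print(c,z0)
L=nets.silhouettes("side","jar_mid"); 
for d in L: print(d["p"],d["xy"],d["mask"].sum())
d=min(L,key=lambda d:np.hypot(*(np.array(d["xy"])-c)))
J=hullmask(d["mask"])
box=lambda x,y,a,z=z0:[sq(.058,z,x,y,a)+sq(.058,z+.052,x,y,a)+ci(.019,z+.062,x,y)]
fit({"side":J},box,(x,y))
cv2.imwrite("pics/m1c.png",cv2.resize(b[130:450,200:520],(600,600),interpolation=cv2.INTER_CUBIC))
E
```

```text
[ 0.48870324 -0.11675524  0.19756709] [-1.79942220e+02 -6.22758046e-02  1.08113389e+02] [ 1.18089841 -0.29578796 -3.88021781]
[341.975258   290.75302861] 0.11756708948938378
0.72 [342.1, 296.8] 2757
0.64 [294.9, 190.5] 1820
0.6 [342.5, 370.5] 7200
['side'] [ 0.4895 -0.1166  0.2073] 0.287
['side'] [ 0.4895 -0.1166  0.2073] 0.287
```

View pics/m1c.png

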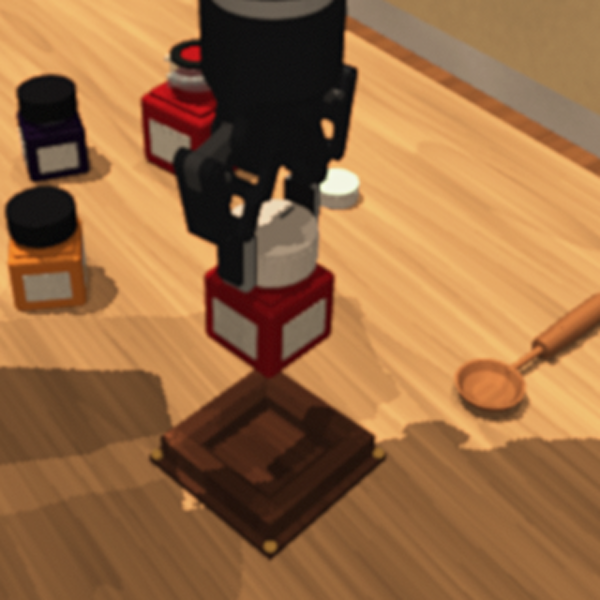

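The jar hangs upright over the well at crop (268,330), with its sides parallel to the brace (yaw about 0.2) and centred. Lowering it now.

>>> {"fn": "apply_moves", "kwargs": {
  "series": [
    [1,0,-15,0,50],
    [1,0,-40,0,50],
    [1,0,-65,0,50],
    [1,0,-82,0,50],
    [1,0,-90,0,50],
    [1,0,-95,0,50],
    [1,0,-100,0,50],
    [1,0,-103,0,50],
    [1,0,-103,0,50]
  ]
}}

```text
time_s: 6.58
tcp_pos: [0.4906, -0.1165, 0.0954]
ee_rot: [180.0, 0.0, 108.2]
force: [-0.7, 0.4, -4.4]
gripper_width: 0.0552
gripper_force: 64.7
```

>>> {"fn": "apply_moves", "kwargs": {
  "series": [
    [0,0,-3,0,50],
    [0,0,-6,0,50],
    [0,0,-9,0,50],
    [0,0,-10,0,50],
    [0,0,-10,0,50],
    [0,0,-10,0,50]
  ]
}}

```text
time_s: 7.08
tcp_pos: [0.4904, -0.1166, 0.086]
ee_rot: [180.0, 0.0, 108.2]
force: [-4.2, 2.4, 11.3]
gripper_width: 0.0548
gripper_force: 66.1
```

>>> {"fn": "apply_moves", "kwargs": {
  "series": [
    [0,0,0,0.05,50],
    [0,0,0,0.12,50],
    [0,0,0,0.19,50],
    [0,0,0.5,0.26,50],
    [0,0,0.5,0.33,50],
    [0,0,0.5,0.4,50],
    [0,0,1,0.47,50],
    [0,0,1,0.54,50],
    [0,0,1,0.61,50],
    [0,0,1,0.68,50],
    [0,0,1,0.7,50],
    [0,0,1,0.7,50]
  ],
  "newtons": 80
}}

```text
time_s: 8.08
tcp_pos: [0.491, -0.1166, 0.0871]
ee_rot: [180.0, 0.1, 148.4]
force: [-2.1, 2.8, 9.9]
gripper_width: 0.0547
gripper_force: 84.1
```

```bash
python3 - <<'E'
from h import *
s=status.sense(); print(s["tcp_pos"],s["ee_rot"],s["force"],s["torque"],s["q"])
b=read_camera("side")
cv2.imwrite("pics/t1.png",cv2.resize(b[230:430,250:450],(600,600),interpolation=cv2.INTER_CUBIC))
E
```

```text
[ 0.49103827 -0.11663191  0.08712471] [1.79951374e+02 1.05099885e-01 1.48419897e+02] [-2.11576094  2.77705968  9.91893536] [0.57867332 0.15674559 0.04852193] [-2.26365577e+01  1.95184193e+01 -2.39913135e+01  4.63788856e+01
  3.16961221e-02  8.94353190e+00]
```

View pics/t1.png

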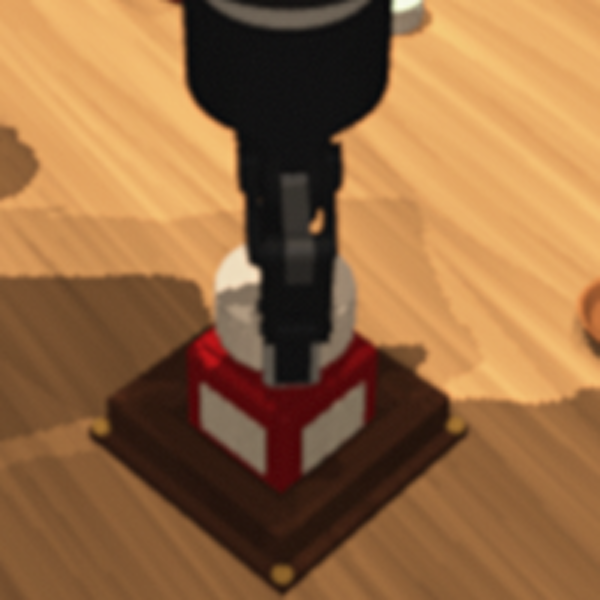

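The jar stands down in the well, still square to the brace, with the lid turned under the fingers (finger at crop (293,350)). Continuing to unscrew.

>>> {"fn": "apply_moves", "kwargs": {
  "series": [
    [0,0,0,0.05,50],
    [0,0,0,0.12,50],
    [0,0,0.5,0.19,50],
    [0,0,0.5,0.26,50],
    [0,0,0.5,0.33,50],
    [0,0,1,0.4,50],
    [0,0,1,0.47,50],
    [0,0,1,0.54,50],
    [0,0,1,0.61,50],
    [0,0,1,0.65,50],
    [0,0,1,0.65,50],
    [0,0,1,0.65,50]
  ]
}}

```text
time_s: 9.13
tcp_pos: [0.4909, -0.1166, 0.088]
ee_rot: [-180.0, 0.1, -174.4]
force: [-1.4, 2.6, 7.9]
gripper_width: 0.0543
gripper_force: 84.3
```

```bash
python3 - <<'E'
from h import *
s=status.sense(); print(s["tcp_pos"],s["ee_rot"],s["force"],s["torque"],s["gripper_width"])
a=read_camera("top");b=read_camera("side")
f=lambda i,r,c,n:cv2.resize(i[r:r+n,c:c+n],(400,400),interpolation=cv2.INTER_CUBIC)
cv2.imwrite("pics/t2.png",np.hstack([f(a,250,390,120),f(b,270,280,130)]))
E
```

```text
[ 0.49088131 -0.11657943  0.08798922] [-1.79979427e+02  9.15441613e-02 -1.74411078e+02] [-1.39096845  2.64539547  7.89912797] [0.52996074 0.27507725 0.04291924] 0.054335325710931644
```

View pics/t2.png

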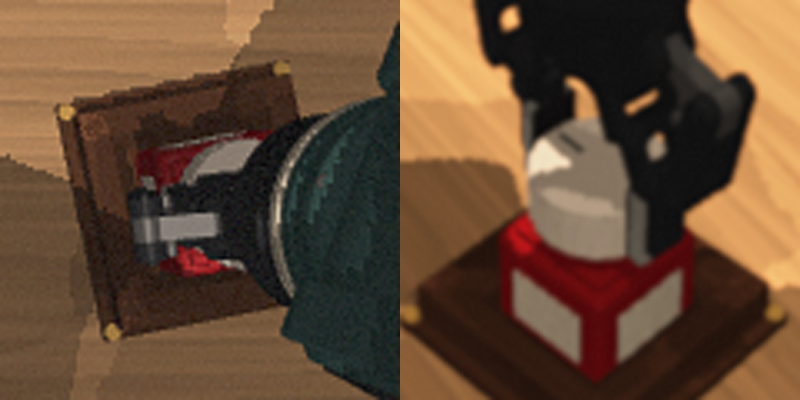

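Top and side views show the jar square in the brace. The lid stripe at side crop (570,143) now points toward +y, so the lid has turned about 1.35 rad and the thread should be free. Lifting slowly.

>>> {"fn": "apply_moves", "kwargs": {
  "series": [
    [0,0,1,0,50],
    [0,0,2,0,50],
    [0,0,4,0,50],
    [0,0,6,0,50],
    [0,0,9,0,50],
    [0,0,13,0,50],
    [0,0,18,0,50],
    [0,0,24,0,50],
    [0,0,30,0,50],
    [0,0,34,0,50],
    [0,0,35,0,50],
    [0,0,35,0,50]
  ]
}}

```text
time_s: 10.23
tcp_pos: [0.4906, -0.1166, 0.1227]
ee_rot: [-180.0, 0.0, -174.4]
force: [-0.2, -0.7, -1.1]
gripper_width: 0.0548
gripper_force: 84.1
```

```bash
python3 - <<'E'
from h import *
s=status.sense(); print(s["tcp_pos"],s["ee_rot"],s["force"],s["gripper_force"],s["joint_vel"].round(2))
a=read_camera("top");b=read_camera("side")
f=lambda i,r,c,n:cv2.resize(i[r:r+n,c:c+n],(400,400),interpolation=cv2.INTER_CUBIC)
cv2.imwrite("pics/f1.png",np.hstack([f(a,250,390,120),f(b,250,280,150)]))
E
```

```text
[ 0.49055768 -0.11660276  0.12266296] [-1.79979162e+02  3.69244378e-02 -1.74430619e+02] [-0.21173167 -0.71365744 -1.09584427] 84.07212908686404 [ 0.06  0.37 -0.69 -0.66  0.04  0.12]
```

View pics/f1.png

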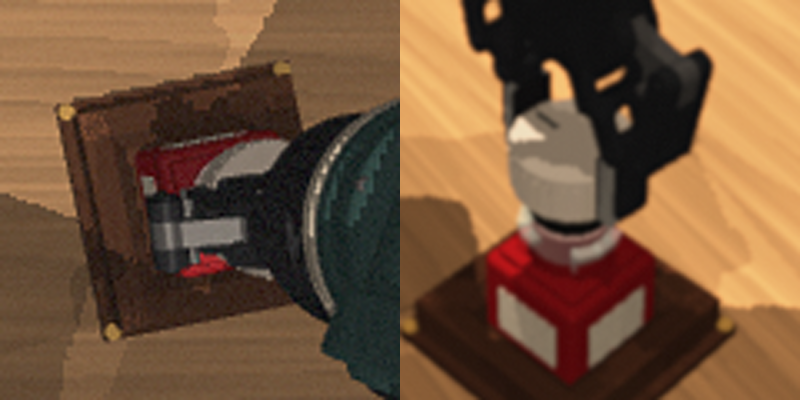

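The side view shows the lid off and level in the fingers, just above the neck and its black seal. The jar is still down in the brace, and the tool force is only the lid's weight.

```bash
python3 -c "
from rig import bot
print(bot.job_done())"
```

```text
the job is handed in; nothing more can be done
None
```

I set the jar in the brace, unscrewed its lid about 1.35 rad anticlockwise and handed the job in at about 10 s; the lid is held level, roughly 17 mm above the mouth, with the jar still seated, but no verdict came back.

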